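Rock the slant gauge on the stud to its mark and hold it

ROBOT

A 6-joint arm with a two-finger parallel gripper is mounted at the origin on the work surface. World frame = base frame: x ahead of the robot, y to its left, z up, the work surface at z = 0. Lengths are in mm, angles in rad, forces in N, time in s.
With the tool pointing down it reaches from about 375 to 975 mm from the base axis. Payload 3.8 kg.
Tool frame: the origin (TCP) lies midway between the tips of the shut fingers; the grasp point (between the pads) lies 19 mm behind it; z points along the fingers, y is the line along which they close (so a half turn about z gives the same grasp; the last joint's range is limited). The gripper opens to 85 mm and grips with 20 to 120 N. Pads are 22 mm wide; open, the fingers measure 114 mm over their backs; the gripper's body (76 mm by 85 mm) begins 54 mm behind the grasp point. The pads swing forward as they close: fully open they stand 13 mm farther back than shut.
Start: joints at [-1.23, 0.264, 1.604, -0, 1.274, -0.037], TCP at [248.986, -627.395, 231.28] pointing down, gripper open.
Joint ranges: [-2.63, 2.63], [-0.94, 2.18], [0.31, 2.57], [-1.31, 4.45], [0, 2.66], [-2.55, 2.55]. Speed limits (rad/s): [2.57, 2.57, 3.14, 3.14, 3.14, 3.14].

INTERFACE

Orientations are given as a unit quaternion [x, y, z, w].
In Python, from workcell import robot, cams, hand_in gives the robot as it stands.
- The arm moves only by the tool jog_arm, never from a script. Its arguments are lists of equal length, an entry for each row: "slide": the shift along the world's x, y, z in units of 40 mm (1.0 is 40 mm), a list of three; "twist": the turn about the world's z in units of 5 degrees (1.0 is 5 degrees). In form: {"slide": [[x, y, z], ...], "twist": [twist, ...]}. A call has 1 to 5 rows; each row is the pose to reach, as a shift and turn from the pose commanded when the call began; what a row does not reach only later rows make up. A row lasts 1/12 s, in which the tool goes at most 41.7 mm and 7.16 degrees, less where a joint would pass 70% of its speed; a pose out of reach is approached as far as the arm can. A call with a gripper value outside its range is refused whole. "hand" is the closure in counts, from 0 (fully open) to 255 (shut), set as the call begins (left out, the last holds). The fingers move at their own pace and stop on an object; "force" is the grip in N (left out, the last holds). Time passes only in rows, so rows that repeat a pose let the fingers close. It gives the time, the measured TCP pose, the force, the opening and the grip force at its end, in the units of the state.
- robot.sense(): the state, without advancing time (a new reading comes with each control period).
- cams.get_image(name): name is "scene" or "top" or "wrist"; returns (picture, depth): 384x512x3 uint8, red, green, blue; 384x512 float32, mm along the optical axis (not along the pixel's ray), 0 where there is no reading.
- cams.camera_info(name): a dict with "K" (3x3 intrinsics, pixels), "k1" (the pictures are not rectified: a ray, as slopes to the right and down, at radius r is drawn at 1 + k1 r^2 times it, then the intrinsics apply), "R" (3x3) and "t" (3): a world point X has camera coordinates R X + t. Camera axes: x right, y down, z forward; pixel columns grow to the right and rows downward; lengths in mm; the calibration is good to about 2 mm. A picture is of the moment at which its call begins: read the wrist's pose just before it. camera_info takes no time and is no camera call; for the wrist camera it gives the pose at the moment of the call.
- hand_in(): hands the job in; it is judged then, once.
Trained networks look in the newest picture that a camera, given by its name, has taken for a name from the list of things; names that differ only in an ending like _2 or _b are one class to them, and where a whole thing is asked for, a point or a joint stands for the part that bears it (a point fixed in the world has none). Each returns a list of dicts, best first, with "confidence" (0 to 1); they miss things now and then, are a little off and sometimes report something else, mostly with a low value. They report only what shows in the picture. A call takes as long as a camera call. They do not tell look-alikes from the thing itself.
- cams.cut_out(camera, name): "region" (384x512 bool, what is visible of it).
- cams.place_of(camera, name): "point" ([x, y, z] in mm, in world coordinates, good to about 4 mm: a listed point, or the origin of a listed thing).
The state is a dict: "clock": time; "joint_positions": joint angles; "joint_velocities": joint speeds; "joint_efforts": joint torques, N m; "tcp_pos": TCP position; "tcp_rot": TCP orientation; "ft_force": force on the tool from outside, world axes, zero at the start; "moment": the same for the moment, N m; "opening": opening from 0.0 (shut) to 1.0 (fully open); "grasp_force": force on a finger pad.
Only numpy, scipy, OpenCV 4.12 (cv2) and the standard library are available. Lean on these libraries where they do the work, as an engineer would, in place of code of your own. Each camera call takes 0.05 s, during which the arm holds its last target. There are 200 camera calls.

TASK

A culture tube must be kept at the slope set on its slant gauge: pick the gauge up by the tab on top and set its foot gently and level on the ridge of the stud block, squarely across it and with the middle of the foot on the ridge. Then rock the gauge on the ridge until its swinging pointer settles on the mark at the rim of the dial, and finish holding it there: still gripped, the foot still resting on the ridge. Leave the other things on the bench where they are.

Things in the scene. Friction and masses are not known exactly. Their poses are not given: they have to be found in the camera images.
- gauge: slant gauge (sizes in mm), loose, about 0.28 to 0.42 kg, upright on its flat foot. Origin: middle of the foot's underside; z up, x out of the dial face (away from the robot at yaw 0), y along the foot. Aluminium foot 44 (x) x 110 (y) x 12; white dial plate 6 (x) x 86 (y) x 90 upright on it; a capped glass tube (16 dia) fixed along y on the foot behind the dial; grip tab on top
- gauge_grip (a point): centre of the grey grip tab above the dial, 125 above the foot's underside; axes as the gauge's. The tab is 14 (x) x 30 (y), from 102 to 150 above the underside, and can be gripped across x or y
- gauge_foot (a point): middle of the foot's underside (the gauge's origin); the underside is plain and flat
- pointer (a joint): swinging pointer: a thin black pendulum needle with a dark round bob on the dial's front (+x) face, hung from a pin 92 above the foot's underside, free to swing +-0.9 rad in the dial's plane, settling within about 1 s. 0 = along the dial's centre line; it reads the angle by which the gauge is rolled (right-hand rule) about its own +x axis, so it grows as the gauge's +y end rises and its tab leans to -y
- pointer_tip (a point): tip of the pointer, 60 from its pin
- mark (a joint): the mark: a dark steel tab at the rim of the dial below the pointer's tip, 10 wide, set somewhere to the -y side of the centre line and fixed there; same pin, zero and sense as the pointer, so the gauge must be rolled by this angle (0.20 to 0.42 rad) about its own +x
- mark_tip (a point): inner point of the mark, 60 from the pin: where the pointer's tip must settle
- stud: stud block, fixed to the bench: dark steel base 80 (x) x 90 (y) x 16 with, along its x axis, an aluminium stud 44 long whose top is a rounded ridge (radius 8) 55 above the bench, with a shoulder at 43 on its +y side and one at 33 on its -y side. Origin: middle of the underside, z up
- crest (a point): middle of the top of the ridge, 55 above the bench; the ridge runs along x of the stud block
- jar: bystander: white lidded jar 40 dia x 62 tall, between the gauge's and the stud's places; origin at the middle of its underside
- dish: bystander: clear square weighing dish 70 x 70 x 18, between the gauge's and the stud's places; origin at the middle of its underside
- tipbox: bystander: grey pipette-tip box 112 x 77 x 55, left side; origin at the middle of its underside
- rack: bystander: blue tube rack 60 x 160 x 42, towards the back; origin at the middle of its underside
- bottle: bystander: bottle 64 dia x 120 tall, right side; origin at the middle of its underside
- beaker: bystander: small glass beaker 60 dia x 75 tall, right side; origin at the middle of its underside
- slides: bystander: white slide box 80 x 35 x 30, towards the back; origin at the middle of its underside
Not all that is in view belongs to the job. What is shaped like the gauge but purple or yellow is not meant.

How it is judged (in metres and radians):
On the way, in this order (a step that is already met when the one before it is completed fails the run):
1. the gripped gauge stands level on the ridge, squarely across it, middle of the foot on the ridge (contact force between gauge and stud above 0.3 N and contact force between the fingers and gauge above 1 N and distance between gauge_foot and crest below 0.02 m and angle between the x axis of gauge and the x axis of stud, either way round below 0.26 rad and value of joint pointer between -0.12 and 0.12 rad and angular speed of gauge below 0.15 rad/s), for 0.2 s.
2. the gauge is rocked on the ridge until the pointer has settled on the mark (contact force between gauge and stud above 0.3 N and contact force between the fingers and gauge above 1 N and distance between gauge_foot and crest below 0.02 m and angle between the x axis of gauge and the x axis of stud, either way round below 0.26 rad and velocity of joint pointer between -0.3 and 0.3 rad/s and angular speed of gauge below 0.15 rad/s and distance between pointer_tip and mark_tip below 0.004 m), for 0.5 s.
At the end, for the whole second after the job is handed in: The gauge is gripped and its foot presses on the ridge (over 0.3 N), middle of the foot within 20 mm of the middle of the ridge, square across the ridge within 15 degrees, the pointer's tip within 4 mm of the mark and at rest (all of step 2); the arm keeps its last pose, push and grip.
It fails at once if the gauge is pressed or dropped hard on the stud (over 40 N) (contact force between gauge and stud above 40 N).
It fails at once if another thing on the bench is shoved aside or lifted (over 25 mm) (distance of any of jar, dish, tipbox, rack, bottle, beaker, slides from where it was at the start of the episode above 0.025 m).
It also fails if it takes over 48 s, if anything falls off the work surface, if the arm or the gripper's body presses on something with over 40 N, if the wrist force passes 120 N, or if a joint passes its speed limit or range.

## Working session

There is one attempt and no reset: what is moved stays moved. The work goes in short steps, Python scripts to look and compute and a tool call to move; the robot and the scene stay as the last step left them, time stands still between calls to the robot, and variables do not carry over. Pictures are saved under pics/ and viewed, at most 10 in all, crops included, and the job is handed in when it is done.

Besides the shell and the picture viewer there is one more tool, called after "Emit:" as name([rows], argument=value, ...), one row to a line, values as JSON. jog_arm: Moves the arm, as the interface text tells. Its arguments: {"type":"object","properties":{"slide":{"type":"array"},"twist":{"type":"array"},"hand":{"type":"number"},"force":{"type":"number"}},"required":["slide","twist"]}

```bash
mkdir -p pics; cat > h.py <<'E'
import numpy as np,cv2
from workcell import robot,cams,hand_in
def proj(cam,X):
    c=cams.camera_info(cam);p=np.array(c['R'])@np.array(X,float)+np.array(c['t']);s=p[:2]/p[2]
    s=s*(1+c['k1']*(s@s));K=np.array(c['K']);return (K@[s[0],s[1],1])[:2]
def ray(cam,u,v):
    c=cams.camera_info(cam);K=np.array(c['K']);d=np.linalg.solve(K,[u,v,1])[:2];s=d.copy()
    for _ in range(20): s=d/(1+c['k1']*(s@s))
    return s
def world(cam,u,v,z):  # z depth
    c=cams.camera_info(cam);s=ray(cam,u,v);return np.array(c['R']).T@(np.array([s[0],s[1],1])*z-np.array(c['t']))
def save(n,im): cv2.imwrite('pics/'+n+'.png',np.ascontiguousarray(im[:,:,::-1]))
E
python3 - <<'E'
from h import *
a,da=cams.get_image('scene');b,db=cams.get_image('top')
np.savez('i0.npz',a=a,da=da,b=b,db=db)
save('scene',a);save('top',b)
for n in ['gauge','gauge_grip','gauge_foot','mark_tip','pointer_tip','stud','crest','jar','dish','tipbox','rack','bottle','beaker','slides']:
    for c in ['scene','top']:
        print(n,c,[(np.round(r['point']).tolist(),round(r['confidence'],2),np.round(proj(c,r['point'])).tolist()) for r in cams.place_of(c,n)])
print(robot.sense()['clock'])
E
```

```text
gauge scene [([599.0, 257.0, 1.0], 0.83, [312.0, 290.0]), ([364.0, 355.0, 1.0], 0.83, [395.0, 254.0]), ([352.0, 201.0, -1.0], 0.79, [353.0, 218.0]), ([496.0, 164.0, -3.0], 0.62, [310.0, 243.0]), ([346.0, 44.0, 2.0], 0.59, [312.0, 184.0])]
gauge top [([344.0, 42.0, -0.0], 0.92, [232.0, 270.0]), ([600.0, 260.0, 5.0], 0.81, [171.0, 178.0]), ([365.0, 349.0, -1.0], 0.73, [130.0, 252.0]), ([492.0, 162.0, 0.0], 0.7, [198.0, 216.0]), ([356.0, 204.0, -2.0], 0.61, [178.0, 260.0])]
gauge_grip scene [([597.0, 256.0, 126.0], 0.92, [318.0, 271.0]), ([363.0, 357.0, 122.0], 0.81, [408.0, 235.0]), ([488.0, 162.0, 125.0], 0.76, [316.0, 219.0]), ([360.0, 201.0, 124.0], 0.65, [359.0, 197.0]), ([347.0, 45.0, 124.0], 0.55, [316.0, 160.0])]
gauge_grip top [([489.0, 160.0, 126.0], 0.9, [191.0, 211.0]), ([360.0, 352.0, 124.0], 0.75, [113.0, 253.0]), ([597.0, 262.0, 124.0], 0.72, [160.0, 169.0]), ([346.0, 43.0, 125.0], 0.67, [229.0, 270.0]), ([461.0, -182.0, -3.0], 0.64, [311.0, 237.0])]
gauge_foot scene [([345.0, 45.0, -1.0], 0.82, [312.0, 185.0]), ([357.0, 203.0, 0.0], 0.72, [352.0, 219.0]), ([360.0, 357.0,
[... 1182 characters left out ...]
)]
rack scene [([788.0, 171.0, 0.0], 0.81, [238.0, 320.0])]
rack top [([783.0, 174.0, -3.0], 0.95, [206.0, 126.0]), ([458.0, -178.0, -0.0], 0.57, [309.0, 238.0])]
bottle scene [([604.0, -435.0, 0.0], 0.91, [142.0, 146.0]), ([532.0, 435.0, -3.0], 0.24, [383.0, 319.0])]
bottle top [([597.0, -438.0, -0.0], 0.82, [397.0, 201.0])]
beaker scene [([482.0, -425.0, 2.0], 0.68, [173.0, 126.0]), ([452.0, -9.0, 3.0], 0.3, [275.0, 195.0])]
beaker top [([483.0, -429.0, 1.0], 0.61, [393.0, 238.0])]
slides scene [([495.0, 164.0, 29.0], 0.71, [312.0, 238.0]), ([751.0, -27.0, 1.0], 0.66, [196.0, 260.0])]
slides top [([747.0, -26.0, 0.0], 0.51, [267.0, 142.0]), ([489.0, 166.0, -2.0], 0.37, [196.0, 217.0])]
1.5
```

View pics/scene.png

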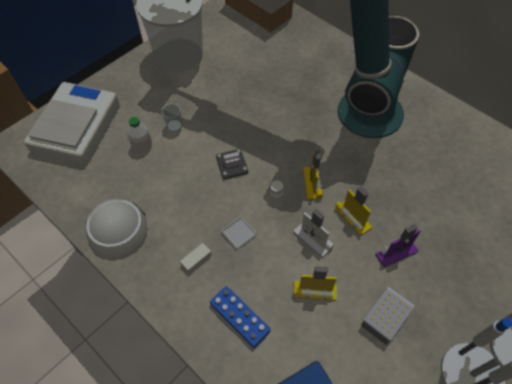

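View pics/top.png

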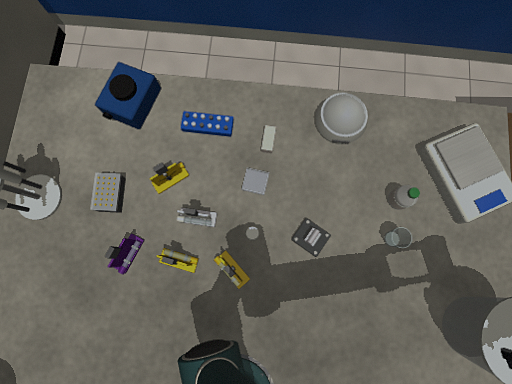

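The scene shows five gauge shapes: yellow at (313,180), (355,212) and (316,288), purple at (400,248), and silver/white at (313,235). The silver one is the target. The stud is at (232,164) in scene and (311,237) in top. I'll check the choice in a close crop and measure yaws.

```bash
python3 - <<'E'
from h import *
d=np.load('i0.npz')
def crop(im,u,v,r=32,s=6): return cv2.resize(im[v-r:v+r,u-r:u+r],None,fx=s,fy=s,interpolation=cv2.INTER_CUBIC)
save('crop',np.hstack([crop(d['a'],313,235),crop(d['b'],197,216)]))
def cloud(k,cam,u0,v0,r):
    P=[]
    for v in range(v0-r,v0+r):
        for u in range(u0-r,u0+r):
            z=d['d'+k][v,u]
            if z>0:P.append(world(cam,u,v,z))
    return np.array(P)
def rect(P,n):
    if len(P)<5: print(n,len(P));return
    r=cv2.minAreaRect(P[:,:2].astype(np.float32)); print(n,len(P),np.round(r[0],1),np.round(r[1],1),round(r[2],1), 'med',np.round(np.median(P,0),1))
for k,cam,g,s in [('a','scene',(313,235),(232,164)),('b','top',(197,216),(311,237))]:
    P=cloud(k,cam,*g,28);P=P[np.hypot(P[:,0]-488,P[:,1]-162)<75]
    for lo,hi in [(6,35),(80,100),(106,160)]: rect(P[(P[:,2]>lo)&(P[:,2]<hi)],(cam,'g',lo))
    P=cloud(k,cam,*s,28);P=P[np.hypot(P[:,0]-460,P[:,1]+180)<75]
    for lo,hi in [(9,24),(38,47),(49,62)]: rect(P[(P[:,2]>lo)&(P[:,2]<hi)],(cam,'s',lo))
E
```

```text
Traceback (most recent call last):
  File "h.py", line 11, in world
    c=cams.camera_info(cam);s=ray(cam,u,v);return np.array(c['R']).T@(np.array([s[0],s[1],1])*z-np.array(c['t']))
ValueError: time passes only in moves, steps and waits
```

View pics/crop.png

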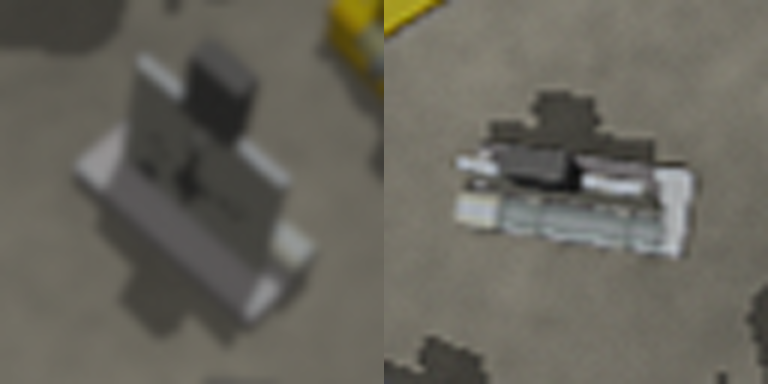

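The crop shows the silver gauge: aluminium foot, white dial facing away from the robot (+x) with the needle, grey tab, and tube behind. That confirms the choice. The measuring failed on too many camera_info calls, so I'll cache them.

```bash
python3 - <<'E'
s=open('h.py').read()
s=s.replace("def proj","_C={}\ndef info(c):\n    if c=='wrist' : return _C.setdefault(c,cams.camera_info(c))\n    if c not in _C:_C[c]=cams.camera_info(c)\n    return _C[c]\ndef proj",1)
h,t=s.split("def proj",1);open('h.py','w').write(h+"def proj"+t.replace("cams.camera_info(cam)","info(cam)"))
E
sed -i "s/    if c=='wrist'.*//" h.py
cat > m.py <<'E'
from h import *
d=np.load('i0.npz')
def cloud(k,cam,u0,v0,r):
    return np.array([world(cam,u,v,d['d'+k][v,u]) for v in range(v0-r,v0+r) for u in range(u0-r,u0+r) if d['d'+k][v,u]>0])
def rect(P,n):
    if len(P)<5: print(n,len(P));return
    r=cv2.minAreaRect(P[:,:2].astype(np.float32)); print(n,len(P),np.round(r[0],1),np.round(r[1],1),round(r[2],1), 'med',np.round(np.median(P,0),1))
for k,cam,g,s in [('a','scene',(313,235),(232,164)),('b','top',(197,216),(311,237))]:
    P=cloud(k,cam,*g,28);P=P[np.hypot(P[:,0]-488,P[:,1]-162)<75]
    for lo,hi in [(6,35),(80,100),(106,160)]: rect(P[(P[:,2]>lo)&(P[:,2]<hi)],(cam,'g',lo))
    P=cloud(k,cam,*s,28);P=P[np.hypot(P[:,0]-460,P[:,1]+180)<75]
    for lo,hi in [(9,24),(28,47),(49,62)]: rect(P[(P[:,2]>lo)&(P[:,2]<hi)],(cam,'s',lo))
st=robot.sense();print(st['tcp_rot'],st['clock'])
print(proj('wrist',[460,-180,0]))
E
python3 m.py
```

```text
('scene', 'g', 6) 479 [492.3 157.8] [122.1 116.8] 46.3 med [494.6 171.4  13.6]
('scene', 'g', 80) 103 [492.9 162.7] [85.8 12.4] 89.1 med [489.9 166.1  89.9]
('scene', 'g', 106) 159 [486.7 155.2] [60.7 15.8] 84.9 med [492.3 163.8 141.4]
('scene', 's', 9) 487 [ 469.3 -184.5] [95.6 98. ] 61.1 med [ 471.3 -167.8   17.1]
('scene', 's', 28) 83 [ 469.1 -175.3] [27.7 50.9] 34.9 med [ 466.9 -171.2   41.4]
('scene', 's', 49) 67 [ 463. -178.] [19.6 43.6] 59.4 med [ 463.8 -178.9   54.7]
('top', 'g', 6) 375 [487.7 163.8] [111.3  45.1] 87.5 med [479.3 153.4  23. ]
('top', 'g', 80) 22 [486.7 160.9] [81.9  4.4] 88.1 med [485.9 139.3  95.2]
('top', 'g', 106) 90 [487.8 163.1] [30.1 13.9] 87.1 med [486.3 160.3 148.7]
('top', 's', 9) 651 [ 461.5 -179.4] [90.8 80.1] 60.2 med [ 459.8 -173.9   15.5]
('top', 's', 28) 97 [ 461.  -180.1] [32.5 43.9] 60.1 med [ 460.5 -177.6   35.2]
('top', 's', 49) 81 [ 462. -179.] [15.5 44.2] 60.3 med [ 460.9 -179.1   53.3]
[ 9.82215047e-01  1.87759426e-01  5.19244780e-06 -7.55059938e-06] 1.5
[-131.96624238 -241.93745321]
```

Emit:
jog_arm([
  [0.54,0.88,0],
  [1.08,1.76,0],
  [1.62,2.64,0],
  [2.16,3.52,0],
  [2.7,4.4,0],
], twist=[1.3,2.6,3.9,5.2,6.5], hand=0, force=30)

```text
clock: 1.92
tcp_pos: [357.5, -449.8, 231.4]
tcp_rot: [0.889, 0.457, 0.0, 0.0]
ft_force: [1.0, 0.4, 0.8]
opening: 1.005
grasp_force: 0.0
```

Emit:
jog_arm([
  [0.54,0.88,0],
  [1.08,1.76,0],
  [1.62,2.64,0],
  [2.16,3.52,0],
  [2.7,4.4,0],
], twist=[1.3,2.6,3.9,5.2,6.5])

```text
clock: 2.33
tcp_pos: [465.7, -273.6, 231.6]
tcp_rot: [0.726, 0.688, 0.0, 0.0]
ft_force: [0.5, 1.0, -0.5]
opening: 1.003
grasp_force: 0.0
```

Emit:
jog_arm([
  [0,1,0],
  [0,2,0],
  [0,3,0],
  [0,4,0],
  [0,5,0],
], twist=[0,0,0,0,0.1])

```text
clock: 2.75
tcp_pos: [464.7, -73.6, 231.6]
tcp_rot: [0.725, 0.689, 0.0, 0.0]
ft_force: [0.7, 0.1, 0.6]
opening: 0.999
grasp_force: 0.0
```

Emit:
jog_arm([
  [0.1,1,0],
  [0.2,2,0],
  [0.3,3,0],
  [0.4,4,0],
  [0.5,5,0],
], twist=[0,0,0,0,0])

```text
clock: 3.17
tcp_pos: [484.9, 126.6, 231.8]
tcp_rot: [0.724, 0.689, 0.001, 0.0]
ft_force: [-0.3, -0.1, 0.8]
opening: 1.001
grasp_force: 0.0
```

```bash
python3 - <<'E'
from h import *
st=robot.sense();print(st['clock'],st['tcp_pos'],st['tcp_rot'],st['ft_force'])
w,dw=cams.get_image('wrist');save('wrist1',w)
for n in ['gauge_grip','mark_tip','pointer_tip']: print([(np.round(r['point'],1).tolist(),round(r['confidence'],2)) for r in cams.place_of('wrist',n)])
for c in ['scene','top','wrist']:
    i=info(c);R=np.array(i['R']);print(c,-R.T@np.array(i['t']),R[2],i['K'][0][0])
d=np.load('i0.npz')
# stud shoulders: height vs stud y
ex=np.deg2rad(-29.8);
P=np.array([world('top',u,v,d['db'][v,u]) for v in range(215,260) for u in range(290,333)])-[461.5,-179.4,0]
x=P[:,0]*np.cos(ex)+P[:,1]*np.sin(ex);y=-P[:,0]*np.sin(ex)+P[:,1]*np.cos(ex)
for a in range(-46,46,4):
    m=(abs(x)<18)&(y>=a)&(y<a+4);print(a,np.round(np.median(P[m,2]),1),end='; ')
E
```

```text
3.1667 [484.85326076 126.64214008 231.79550749] [7.24451636e-01 6.89325344e-01 5.05795198e-04 3.74955876e-04] [-0.30096605 -0.11545952  0.77147067]
[([490.5, 161.9, 123.0], 0.93), ([344.2, 40.2, 121.7], 0.78), ([356.8, 202.3, 127.8], 0.69)]
[([596.3, 257.7, 32.2], 0.58), ([617.7, 2.7, 3.3], 0.51), ([485.7, 161.7, 7.1], 0.47), ([354.2, 40.1, 35.4], 0.38)]
[([588.6, 255.6, 35.5], 0.72), ([489.4, 158.7, 3.3], 0.25), ([616.9, -0.3, 1.1], 0.15)]
scene [1016.50176814  452.62296953 1191.65050793] [-0.37823585 -0.35573682 -0.85462797] 473.90066629492276
top [ 380.94811854  -12.22437933 1064.09394255] [ 0.201455    0.0218384  -0.97925429] 352.9955906806476
wrist [489.25446348 201.41115487 373.87397472] [-0.01410215 -0.29978317 -0.95390313] 328.2423267027477
-46 14.7; -42 16.4; -38 15.9; -34 14.3; -30 15.5; -26 15.6; -22 16.1; -18 32.0; -14 31.9; -10 49.8; -6 53.2; -2 54.6; 2 53.6; 6 46.0; 10 42.3; 14 18.7; 18 14.9; 22 15.0; 26 14.6; 30 15.6; 34 15.7; 38 14.7; 42 12.4;
```

View pics/wrist1.png

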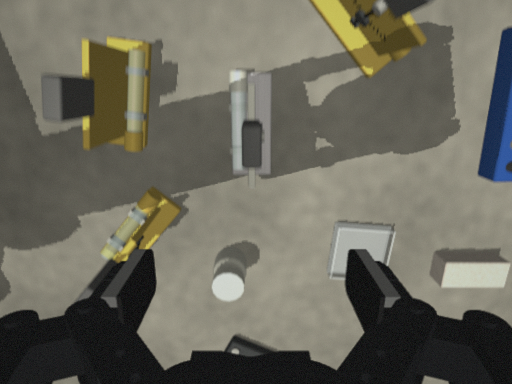

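The wrist view shows the silver gauge at (250,125) with its tab at (252,145), aligned with the fingers' closing line. The stud profile gives yaw -29.8° (33 shoulder on its -y side). I'll descend and grip.

Emit:
jog_arm([
  [0.09,0.88,0],
  [0.09,0.88,0],
  [0.09,0.88,-0.8],
  [0.09,0.88,-1.6],
  [0.09,0.88,-2.2],
], twist=[0,0,0,0,0])

```text
clock: 3.78
tcp_pos: [488.1, 157.9, 141.7]
tcp_rot: [0.725, 0.689, -0.0, 0.0]
ft_force: [-0.7, -0.4, -0.4]
opening: 1.006
grasp_force: 0.0
```

Emit:
jog_arm([
  [0,0,-0.5],
  [0,0,-0.87],
  [0,0,-0.87],
  [0,0,-0.87],
  [0,0,-0.87],
], twist=[0,0,0,0,0])

```text
clock: 4.2
tcp_pos: [489.5, 159.0, 109.6]
tcp_rot: [0.725, 0.689, 0.001, 0.0]
ft_force: [0.2, -0.3, 0.2]
opening: 0.998
grasp_force: 0.0
```

Emit:
jog_arm([
  [0,0,0],
  [0,0,0],
  [0,0,0],
  [0,0,0],
  [0,0,0],
], twist=[0,0,0,0,0], hand=255, force=30)

```text
clock: 4.62
tcp_pos: [488.9, 160.0, 109.0]
tcp_rot: [0.724, 0.689, 0.0, 0.0]
ft_force: [-0.1, 0.3, -0.2]
opening: 0.298
grasp_force: 0.0
```

Emit:
jog_arm([
  [0,0,0],
  [0,0,0],
  [0,0,0],
  [0,0,0],
  [0,0,0],
], twist=[0,0,0,0,0])

```text
clock: 5.03
tcp_pos: [488.6, 159.9, 108.7]
tcp_rot: [0.724, 0.689, 0.0, -0.0]
ft_force: [-1.4, 0.1, 2.1]
opening: 0.156
grasp_force: 31.7
```

Emit:
jog_arm([
  [0,0,0.3],
  [0,0,0.8],
  [0,0,1.5],
  [0,0,2.4],
  [0,0,3.4],
], twist=[0,0,0,0,0])

```text
clock: 5.45
tcp_pos: [486.4, 159.1, 243.7]
tcp_rot: [0.724, 0.689, -0.003, -0.001]
ft_force: [1.5, 0.2, -3.4]
opening: 0.159
grasp_force: 31.0
```

Emit:
jog_arm([
  [0.4,0,0.9],
  [0.8,0,1.8],
  [1.2,0,2.7],
  [1.6,0,3.6],
  [2,0,4.5],
], twist=[1.2,2.4,3.6,4.8,6])

```text
clock: 5.87
tcp_pos: [568.4, 159.5, 426.0]
tcp_rot: [0.519, 0.855, -0.0, -0.0]
ft_force: [0.5, -0.3, -3.2]
opening: 0.16
grasp_force: 31.0
```

Emit:
jog_arm([
  [0,0,0.4],
  [0,0,0.6],
  [0,0,0.6],
  [0,0,0.6],
  [0,0,0.6],
], twist=[1,2,2.6,2.6,2.6])

```text
clock: 6.28
tcp_pos: [568.2, 159.6, 447.9]
tcp_rot: [0.422, 0.907, -0.001, -0.001]
ft_force: [-0.1, -0.3, -3.6]
opening: 0.159
grasp_force: 31.1
```

Emit:
jog_arm([
  [0,0,0],
  [0,0,0],
  [0,0,0],
  [0,0,0],
  [0,0,0],
], twist=[0,0,0,0,0])

```text
clock: 6.7
tcp_pos: [568.5, 159.8, 448.3]
tcp_rot: [0.422, 0.907, -0.0, -0.0]
ft_force: [-0.6, -0.7, -3.2]
opening: 0.16
grasp_force: 31.1
```

Emit:
jog_arm([
  [0,0,0],
  [0,0,0],
  [0,0,0],
  [0,0,0],
  [0,0,0],
], twist=[0,0,0,0,0])

```text
clock: 7.12
tcp_pos: [568.6, 159.8, 448.5]
tcp_rot: [0.421, 0.907, 0.0, 0.0]
ft_force: [0.2, 0.1, -3.6]
opening: 0.162
grasp_force: 31.1
```

```bash
python3 - <<'E'
from h import *
st=robot.sense();print(st['clock'],st['tcp_pos'],st['tcp_rot'],st['ft_force'],st['joint_positions'])
a,da=cams.get_image('scene');np.savez('i1.npz',a=a,da=da)
q=st['tcp_rot'];yaw=2*np.arctan2(q[1],q[0])-np.pi/2
u,v=proj('scene',np.array(st['tcp_pos'])-[0,0,50]).astype(int);print(np.rad2deg(yaw),u,v)
r=45;c=a[v-r:v+r,u-r:u+r];save('dial1',cv2.resize(c,None,fx=6,fy=6,interpolation=cv2.INTER_CUBIC))
for n in ['gauge_grip','gauge_foot','mark_tip','pointer_tip']:
  for r in cams.place_of('scene',n)[:5]:
    p=np.array(r['point'])-st['tcp_pos'];l=[p[0]*np.cos(yaw)+p[1]*np.sin(yaw),-p[0]*np.sin(yaw)+p[1]*np.cos(yaw),p[2]]
    if np.linalg.norm(l)<200: print(n,np.round(l,1),round(r['confidence'],2),np.round(proj('scene',r['point'])-[u-45,v-45],1)*6)
E
```

```text
7.1167 [568.60026129 159.80360042 448.4958111 ] [4.21474634e-01 9.06840191e-01 4.51022155e-06 1.38574817e-05] [ 0.19971441  0.14454198 -3.57737072] [ 2.31814684e-01  4.85658949e-02  1.46144253e+00 -1.00736216e-05
  1.63155688e+00 -4.68840594e-01]
40.14455530800157 304 177
gauge_grip [ 0.  -1.3 16.4] 0.86 [286.8 159. ]
gauge_foot [-1.000e-01  7.000e-01 -1.088e+02] 0.89 [260.4 368.4]
mark_tip [ 10.  -19.4 -71. ] 0.49 [210.  331.8]
mark_tip [   0.7   -2.1 -113.2] 0.31 [251.4 376.2]
pointer_tip [  8.3  -1.5 -75. ] 0.45 [262.2 336.6]
```

View pics/dial1.png

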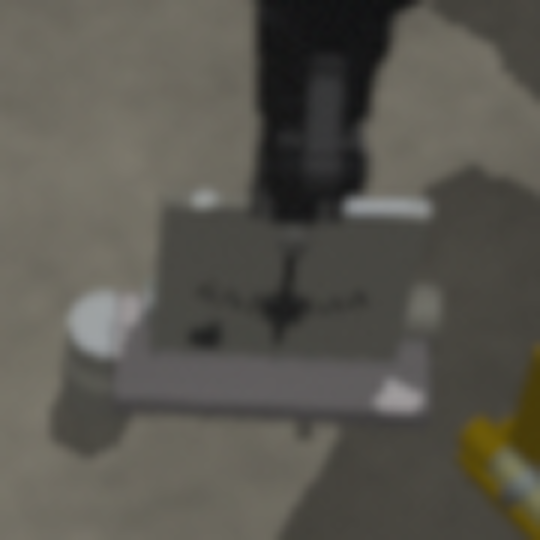

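The dial crop shows the needle hanging from its pin near (293,245), bob at (284,308), tip at about (276,345), and the dark mark at about (205,335), left of centre (-y side). Next I'll convert these to an angle.

```bash
python3 - <<'E'
from h import *
d=np.load('i1.npz');a=d['a']
T=np.array([568.6,159.8,448.5]);yaw=np.deg2rad(40.14);u0,v0=304-45,177-45
ex=np.array([np.cos(yaw),np.sin(yaw),0]);ey=np.array([-np.sin(yaw),np.cos(yaw),0])
i=info('scene');R=np.array(i['R']);C=-R.T@np.array(i['t'])
def loc(u,v,c):
    s=ray('scene',u,v);dd=R.T@np.array([s[0],s[1],1]);t=(c-(C-T)@ex)/(dd@ex);P=C+t*dd-T;return np.array([P@ey,P[2]])
g=cv2.cvtColor(a,cv2.COLOR_RGB2GRAY).astype(float)
# mark darkness-weighted centroid
ub,vb=int(u0+205/6),int(v0+335/6)
yy,xx=np.mgrid[vb-4:vb+4,ub-5:ub+6];w=np.clip(60-g[yy,xx],0,None);print(g[yy,xx].astype(int))
mu,mv=(w*xx).sum()/w.sum(),(w*yy).sum()/w.sum();print(mu,mv,(mu-u0)*6,(mv-v0)*6)
for c in (3,5,8,11):
    M=loc(mu,mv,c)
    pin=loc(u0+293/6,v0+246/6,c);bob=loc(u0+285/6,v0+309/6,c);tip=loc(u0+277/6,v0+345/6,c)
    for n,p in (('pin -17',np.array([0,-17.])),('img',pin)):
        r=M-p;print(c,n,'M',M.round(1),p.round(1),'bob',bob.round(1),'tip',tip.round(1),'ang',np.arctan2(-r[0],-r[1]).round(3),np.hypot(*r).round(1))
E
```

```text
[[72 71 71 72 71 70 69 68 69 66 63]
 [71 71 72 71 71 70 69 69 71 70 70]
 [71 71 70 69 68 65 62 63 68 71 71]
 [71 70 66 61 57 52 49 55 66 70 70]
 [71 68 60 48 42 39 39 49 64 70 70]
 [71 68 57 43 38 35 38 50 64 70 71]
 [73 71 65 56 50 47 49 59 68 71 72]
 [80 78 76 73 71 69 69 72 76 77 77]]
292.96370967741933 187.6048387096774 203.782258064516 333.62903225806446
3 pin -17 M [-20.8 -83.2] [  0. -17.] bob [  5.4 -65.2] tip [  4.8 -88.2] ang 0.305 69.4
3 img M [-20.8 -83.2] [  4.7 -27.4] bob [  5.4 -65.2] tip [  4.8 -88.2] ang 0.428 61.3
5 pin -17 M [-21.  -80.1] [  0. -17.] bob [  5.2 -62.2] tip [  4.5 -85. ] ang 0.321 66.5
5 img M [-21.  -80.1] [  4.4 -24.5] bob [  5.2 -62.2] tip [  4.5 -85. ] ang 0.428 61.1
8 pin -17 M [-21.2 -75.4] [  0. -17.] bob [  4.8 -57.6] tip [  4.1 -80.3] ang 0.349 62.1
8 img M [-21.2 -75.4] [  4.  -20.1] bob [  4.8 -57.6] tip [  4.1 -80.3] ang 0.428 60.8
11 pin -17 M [-21.5 -70.7] [  0. -17.] bob [  4.4 -53. ] tip [  3.7 -75.6] ang 0.381 57.8
11 img M [-21.5 -70.7] [  3.6 -15.8] bob [  4.4 -53. ] tip [  3.7 -75.6] ang 0.428 60.4
```

Emit:
jog_arm([
  [-0.24,-0.76,-0.55],
  [-0.48,-1.52,-1.1],
  [-0.72,-2.28,-1.65],
  [-0.96,-3.04,-2.2],
  [-1.2,-3.8,-2.75],
], twist=[-1.3,-2.6,-3.9,-5.2,-6.5])

```text
clock: 7.78
tcp_pos: [519.9, 6.7, 337.7]
tcp_rot: [0.66, 0.751, 0.0, 0.0]
ft_force: [0.5, 0.6, -3.5]
opening: 0.158
grasp_force: 31.0
```

Emit:
jog_arm([
  [-0.24,-0.76,-0.55],
  [-0.48,-1.52,-1.1],
  [-0.72,-2.28,-1.65],
  [-0.96,-3.04,-2.2],
  [-1.2,-3.8,-2.75],
], twist=[-1.3,-2.6,-3.9,-5.2,-6.5])

```text
clock: 8.2
tcp_pos: [471.9, -145.6, 227.9]
tcp_rot: [0.844, 0.536, 0.0, 0.0]
ft_force: [1.8, -1.4, -3.7]
opening: 0.161
grasp_force: 31.0
```

Emit:
jog_arm([
  [-0.2,-0.5,-0.3],
  [-0.31,-0.93,-0.6],
  [-0.31,-0.93,-0.7],
  [-0.31,-0.93,-0.7],
  [-0.31,-0.93,-0.7],
], twist=[-0.5,-1,-1,-1,-1])

```text
clock: 8.62
tcp_pos: [460.4, -181.2, 200.7]
tcp_rot: [0.865, 0.501, 0.0, -0.0]
ft_force: [-0.0, -0.3, -3.6]
opening: 0.154
grasp_force: 31.1
```

Emit:
jog_arm([
  [0,0,0],
  [0,0,0],
  [0,0,0],
  [0,0,0],
  [0,0,0],
], twist=[0,0,0,0,0])

```text
clock: 9.03
tcp_pos: [460.5, -181.0, 200.9]
tcp_rot: [0.865, 0.502, 0.0, 0.0]
ft_force: [0.6, -0.3, -3.2]
opening: 0.162
grasp_force: 31.1
```

```bash
cat > chk.py <<'E'
from h import *
import sys
st=robot.sense();T=np.array(st['tcp_pos']);q=st['tcp_rot'];yaw=2*np.arctan2(q[1],q[0])-np.pi/2
print(st['clock'],T.round(1),np.rad2deg(yaw).round(2),'f',np.round(st['ft_force'],1),np.round(st['moment'],2),st['grasp_force'])
ex=np.array([np.cos(yaw),np.sin(yaw),0]);ey=np.array([-np.sin(yaw),np.cos(yaw),0])
L=lambda p:np.array([(p-T)@ex,(p-T)@ey,(p-T)[2]]).round(1)
ims=[]
for c in ('scene','top'):
    a,_=cams.get_image(c)
    u,v=proj(c,T-[0,0,70]).astype(int);r=32;print(c,u-r,v-r)
    ims.append(cv2.resize(a[v-r:v+r,u-r:u+r],None,fx=6,fy=6,interpolation=cv2.INTER_CUBIC))
    for n in ['gauge_grip','gauge_foot','crest','mark_tip','pointer_tip']:
        for rr in cams.place_of(c,n)[:4]:
            p=np.array(rr['point'])
            if np.linalg.norm(p-T)<250: print(c,n,p.round(1),'local',L(p),round(rr['confidence'],2))
save(sys.argv[1],np.hstack(ims))
E
python3 chk.py pre
```

```text
9.0333 [ 460.5 -181.   200.9] -29.8 f [ 0.6 -0.3 -3.2] [ 0.02 -0.02  0.02] 31.089355945587158
scene 197 106
scene gauge_grip [ 464.1 -178.7  215.6] local [ 1.9  3.8 14.7] 0.88
scene gauge_foot [ 459.5 -184.9   91.8] local [   1.    -3.9 -109.1] 0.89
scene crest [ 457.9 -181.3   54.1] local [  -2.2   -1.5 -146.8] 0.59
top 286 202
top gauge_grip [ 460.9 -180.3  215.9] local [-0.1  0.8 15. ] 0.96
top gauge_foot [ 461.8 -178.9   91.7] local [   0.     2.5 -109.2] 0.86
top crest [ 460.4 -179.4   50.8] local [  -0.9    1.4 -150.1] 0.76
```

View pics/pre.png

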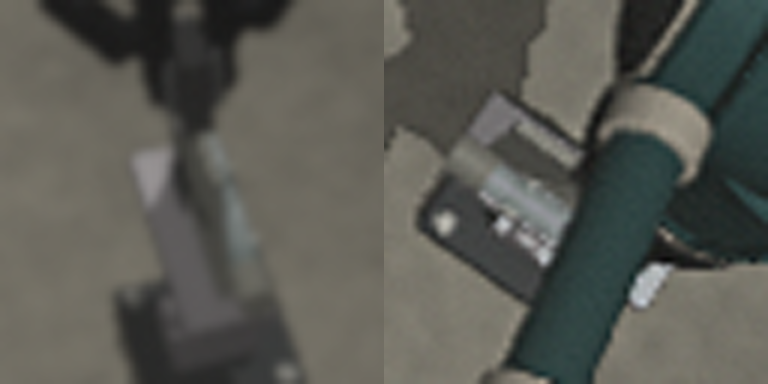

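The view shows the gauge directly above the stud and square to it. From this camera the dial is edge-on, so I'll rely on the measured mark of about 0.40 rad and re-check it later. Lowering gently.

Emit:
jog_arm([
  [0,0,-0.3],
  [0,0,-0.6],
  [0,0,-0.8],
  [0,0,-0.85],
  [0,0,-0.85],
], twist=[0,0,0,0,0])

```text
clock: 10.05
tcp_pos: [459.1, -180.9, 164.8]
tcp_rot: [0.865, 0.501, -0.001, -0.001]
ft_force: [0.8, -0.2, -3.3]
opening: 0.158
grasp_force: 31.1
```

Emit:
jog_arm([
  [0,0,0],
  [0,0,-0.01],
  [0,0,-0.02],
  [0,0,-0.03],
  [0,0,-0.03],
], twist=[0,0,0,0,0])

```text
clock: 10.47
tcp_pos: [460.3, -181.5, 165.5]
tcp_rot: [0.865, 0.501, 0.0, 0.0]
ft_force: [-0.8, 0.4, -3.6]
opening: 0.161
grasp_force: 31.1
```

Emit:
jog_arm([
  [0,0,-0.01],
  [0,0,-0.02],
  [0,0,-0.03],
  [0,0,-0.03],
  [0,0,-0.03],
], twist=[0,0,0,0,0])

```text
clock: 10.88
tcp_pos: [460.2, -181.4, 164.1]
tcp_rot: [0.865, 0.501, -0.0, -0.0]
ft_force: [0.8, 0.4, -3.7]
opening: 0.161
grasp_force: 31.1
```

Emit:
jog_arm([
  [0,0,-0.01],
  [0,0,-0.02],
  [0,0,-0.02],
  [0,0,-0.02],
  [0,0,-0.02],
], twist=[0,0,0,0,0])

```text
clock: 11.3
tcp_pos: [460.3, -181.5, 163.6]
tcp_rot: [0.865, 0.501, 0.0, 0.0]
ft_force: [-0.1, 0.4, -1.2]
opening: 0.16
grasp_force: 31.5
```

Emit:
jog_arm([
  [0,0,-0.01],
  [0,0,-0.02],
  [0,0,-0.02],
  [0,0,-0.02],
  [0,0,-0.02],
], twist=[0,0,0,0,0])

```text
clock: 11.72
tcp_pos: [460.5, -181.6, 163.6]
tcp_rot: [0.865, 0.501, 0.0, 0.0]
ft_force: [-2.0, 0.4, 4.8]
opening: 0.16
grasp_force: 32.4
```

Contact is about 8 N and level. Next I'll roll in steps about the ridge.

Emit:
jog_arm([
  [-0.04,-0.07,-0.003],
  [-0.08,-0.14,-0.007],
  [-0.12,-0.21,-0.014],
  [-0.156,-0.273,-0.022],
  [-0.156,-0.273,-0.022],
], twist=[0,0,0,0,0])

```text
clock: 12.13
tcp_pos: [454.5, -192.4, 162.6]
tcp_rot: [0.866, 0.501, 0.001, 0.0]
ft_force: [-1.3, 2.8, 5.7]
opening: 0.161
grasp_force: 32.3
```

Emit:
jog_arm([
  [-0.04,-0.067,-0.01],
  [-0.08,-0.134,-0.022],
  [-0.12,-0.2,-0.036],
  [-0.155,-0.269,-0.052],
  [-0.155,-0.269,-0.052],
], twist=[0,0,0,0,0])

```text
clock: 12.55
tcp_pos: [448.2, -203.4, 160.5]
tcp_rot: [0.866, 0.501, 0.001, 0.0]
ft_force: [-1.5, 2.3, 4.4]
opening: 0.162
grasp_force: 32.3
```

Emit:
jog_arm([
  [-0.04,-0.067,-0.018],
  [-0.08,-0.134,-0.037],
  [-0.12,-0.2,-0.058],
  [-0.151,-0.265,-0.08],
  [-0.151,-0.265,-0.08],
], twist=[0,0,0,0,0])

```text
clock: 12.97
tcp_pos: [442.1, -214.2, 157.2]
tcp_rot: [0.865, 0.501, 0.001, 0.001]
ft_force: [-1.1, 0.7, 4.3]
opening: 0.159
grasp_force: 32.3
```

Emit:
jog_arm([
  [-0.04,-0.067,-0.025],
  [-0.08,-0.134,-0.052],
  [-0.12,-0.2,-0.082],
  [-0.147,-0.256,-0.108],
  [-0.147,-0.256,-0.108],
], twist=[0,0,0,0,0])

```text
clock: 13.38
tcp_pos: [436.2, -224.8, 152.7]
tcp_rot: [0.865, 0.501, 0.0, 0.001]
ft_force: [-1.2, 1.5, 5.8]
opening: 0.159
grasp_force: 32.4
```

Emit:
jog_arm([
  [0,0,0],
  [0,0,0],
  [0,0,0],
  [0,0,0],
  [0,0,0],
], twist=[0,0,0,0,0], force=60)

```text
clock: 13.8
tcp_pos: [436.3, -224.7, 152.8]
tcp_rot: [0.865, 0.501, 0.0, 0.001]
ft_force: [-0.7, -0.5, 5.1]
opening: 0.157
grasp_force: 60.3
```

```bash
python3 chk.py roll
```

```text
13.8 [ 436.3 -224.7  152.8] -29.85 f [-0.7 -0.5  5.1] [0.23 0.19 0.08] 60.33275306224823
scene 193 103
scene gauge_grip [ 443.5 -222.1  168.2] local [ 5.   5.8 15.4] 0.84
scene gauge_foot [ 460.6 -184.8   54.1] local [  1.3  46.7 -98.7] 0.72
scene crest [ 455.1 -183.9   53.6] local [ -4.   44.8 -99.2] 0.77
scene pointer_tip [ 457.6 -181.3   53.6] local [ -3.1  48.3 -99.2] 0.25
top 298 213
top gauge_foot [ 462.  -174.6   53.8] local [ -2.6  56.3 -99. ] 0.74
top crest [ 461.  -178.5   52.1] local [  -1.5   52.4 -100.7] 0.89
```

View pics/roll.png

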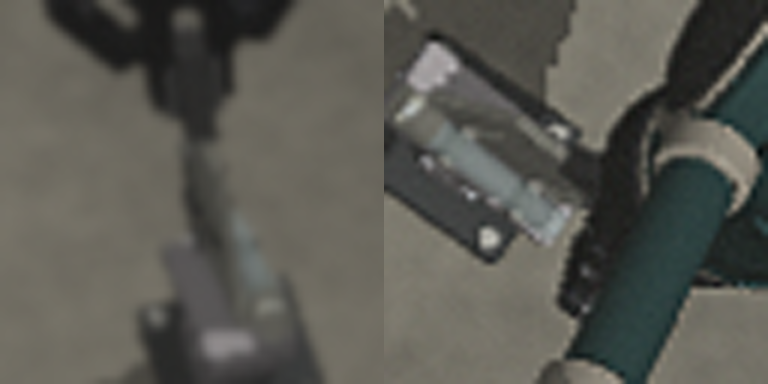

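The picture shows the foot tilted on the ridge with its +y end raised. To verify the reading I'll lift the tilted gauge with a firm grip, show the dial to the scene camera, and come back.

Emit:
jog_arm([
  [0,0,0.1],
  [0,0,0.4],
  [0,0,0.9],
  [0,0,1.4],
  [0,0,2],
], twist=[0,0,0,0,0])

```text
clock: 14.82
tcp_pos: [434.6, -223.5, 231.6]
tcp_rot: [0.865, 0.501, -0.001, -0.001]
ft_force: [0.9, -1.0, -4.4]
opening: 0.154
grasp_force: 59.2
```

Emit:
jog_arm([
  [0.27,0.8,0.5],
  [0.54,1.6,1],
  [0.81,2.4,1.5],
  [1.08,3.2,2],
  [1.35,4,2.5],
], twist=[1.3,2.6,3.9,5.2,6.5])

```text
clock: 15.23
tcp_pos: [489.6, -62.7, 333.1]
tcp_rot: [0.689, 0.725, -0.0, 0.0]
ft_force: [1.1, 0.2, -3.2]
opening: 0.156
grasp_force: 59.3
```

Emit:
jog_arm([
  [0.27,0.8,0.5],
  [0.54,1.6,1],
  [0.81,2.4,1.5],
  [1.08,3.2,2],
  [1.35,4,2.5],
], twist=[1.3,2.6,3.9,5.2,6.5])

```text
clock: 15.65
tcp_pos: [543.7, 97.5, 432.9]
tcp_rot: [0.458, 0.889, -0.0, 0.0]
ft_force: [0.7, 0.5, -3.5]
opening: 0.16
grasp_force: 59.2
```

Emit:
jog_arm([
  [0.3,0.6,0.5],
  [0.4,1,0.8],
  [0.4,1,0.8],
  [0.4,1,0.8],
  [0.4,1,0.8],
], twist=[0,0,0,0,0])

```text
clock: 16.07
tcp_pos: [559.3, 135.4, 462.9]
tcp_rot: [0.461, 0.888, -0.001, -0.001]
ft_force: [-0.2, -0.6, -3.7]
opening: 0.157
grasp_force: 59.4
```

Emit:
jog_arm([
  [0,0,0],
  [0,0,0],
  [0,0,0],
  [0,0,0],
  [0,0,0],
], twist=[0,0,0,0,0])

```text
clock: 16.48
tcp_pos: [559.7, 135.5, 463.8]
tcp_rot: [0.461, 0.887, -0.0, -0.0]
ft_force: [-0.0, -0.3, -2.8]
opening: 0.158
grasp_force: 59.4
```

Emit:
jog_arm([
  [0,0,0],
  [0,0,0],
  [0,0,0],
  [0,0,0],
  [0,0,0],
], twist=[0,0,0,0,0])

```text
clock: 16.9
tcp_pos: [559.8, 136.1, 464.0]
tcp_rot: [0.461, 0.888, 0.0, -0.0]
ft_force: [0.6, -0.0, -2.8]
opening: 0.154
grasp_force: 59.4
```

```bash
python3 - <<'E'
from h import *
st=robot.sense();T=np.array(st['tcp_pos']);q=st['tcp_rot'];yaw=2*np.arctan2(q[1],q[0])-np.pi/2
print(st['clock'],T,np.rad2deg(yaw),st['ft_force'])
a=np.mean([cams.get_image('scene')[0].astype(float) for _ in range(4)],0);np.savez('i2.npz',a=a,T=T,yaw=yaw)
u,v=proj('scene',T-[0,0,60]).astype(int);print(u,v)
r=40;c=np.clip((a[v-r:v+r,u-r:u+r]-20)*1.5,0,255).astype(np.uint8);save('dial2',cv2.resize(c,None,fx=7,fy=7,interpolation=cv2.INTER_CUBIC))
E
```

```text
16.9 [559.84319905 136.13402504 464.0040558 ] 35.149110976020445 [ 0.56105855 -0.01160035 -2.83762137]
298 167
```

View pics/dial2.png

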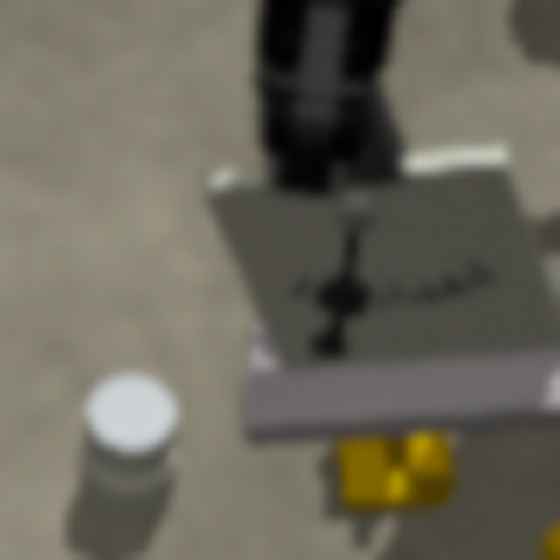

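The needle runs from the pin (358,205) through the bob (343,297) to the mark at (328,343), so it is practically on the mark, perhaps slightly to its right. I'll quantify that.

```bash
python3 - <<'E'
from h import *
d=np.load('i2.npz');g=d['a'].mean(2);T=d['T'];yaw=float(d['yaw']);u0,v0=258,127
ex=np.array([np.cos(yaw),np.sin(yaw),0]);ey=np.array([-np.sin(yaw),np.cos(yaw),0])
i=info('scene');R=np.array(i['R']);C=-R.T@np.array(i['t'])
def loc(u,v,c):
    s=ray('scene',u,v);dd=R.T@np.array([s[0],s[1],1]);t=(c-(C-T)@ex)/(dd@ex);P=C+t*dd-T;return np.array([P@ey,P[2]])
pts=[]
for row in range(v0+28,v0+53):
    c0=u0+(358-(row-v0-29)*7*0.19)/7
    xs=np.arange(int(c0)-5,int(c0)+6);bg=np.median(g[row,xs]);w=np.clip(bg-5-g[row,xs],0,None)
    if w.sum()>5:
        u=(w*xs).sum()/w.sum();print(row-v0,round(u-u0,2),int(w.sum()),int((w>8).sum()),loc(u,row,9).round(1))
E
```

```text
28 46.29 7 0 [ 7.6 -5.2]
32 50.26 12 0 [ 16.3 -16.5]
33 49.95 27 1 [ 16.  -19.8]
34 49.84 39 2 [ 16.1 -23.1]
35 49.81 40 2 [ 16.3 -26.4]
36 49.73 39 2 [ 16.5 -29.7]
37 49.5 33 2 [ 16.3 -33.1]
38 49.26 39 2 [ 16.2 -36.5]
39 48.98 41 3 [ 15.9 -40. ]
40 48.73 30 2 [ 15.8 -43.5]
41 48.49 6 0 [ 15.6 -47. ]
43 48.73 19 0 [ 16.7 -53.7]
44 48.73 43 3 [ 17.  -57.2]
45 48.06 32 1 [ 16. -61.]
46 47.65 44 2 [ 15.5 -64.7]
47 47.13 54 3 [ 14.8 -68.4]
48 46.7 55 3 [ 14.2 -72.1]
49 46.6 54 4 [ 14.3 -75.8]
50 46.67 35 3 [ 14.8 -79.3]
51 46.3 7 0 [ 14.4 -83.1]
```

Pointer sits about 1.9 mm (0.03 rad) short of the mark. I'll return and roll about 0.025 rad more.

Emit:
jog_arm([
  [-0.27,-0.8,-0.5],
  [-0.54,-1.6,-1],
  [-0.81,-2.4,-1.5],
  [-1.08,-3.2,-2],
  [-1.35,-4,-2.5],
], twist=[-1.3,-2.6,-3.9,-5.2,-6.5])

```text
clock: 17.52
tcp_pos: [505.1, -25.0, 363.2]
tcp_rot: [0.692, 0.722, 0.0, 0.0]
ft_force: [0.6, -1.4, -3.0]
opening: 0.159
grasp_force: 59.8
```

Emit:
jog_arm([
  [-0.27,-0.8,-0.5],
  [-0.54,-1.6,-1],
  [-0.81,-2.4,-1.5],
  [-1.08,-3.2,-2],
  [-1.35,-4,-2.5],
], twist=[-1.3,-2.6,-3.9,-5.2,-6.5])

```text
clock: 17.93
tcp_pos: [451.0, -185.3, 263.5]
tcp_rot: [0.867, 0.499, 0.0, 0.0]
ft_force: [0.3, 0.6, -3.4]
opening: 0.155
grasp_force: 59.8
```

Emit:
jog_arm([
  [-0.3,-0.7,-0.5],
  [-0.4,-1,-0.8],
  [-0.4,-1,-0.8],
  [-0.4,-1,-0.8],
  [-0.4,-1,-0.8],
], twist=[0,0,0,0,0])

```text
clock: 18.35
tcp_pos: [436.5, -223.7, 232.8]
tcp_rot: [0.865, 0.501, 0.001, 0.0]
ft_force: [0.7, -0.3, -2.8]
opening: 0.156
grasp_force: 59.8
```

Emit:
jog_arm([
  [0,0,-0.5],
  [0,0,-1],
  [0,0,-1.5],
  [0,0,-1.7],
  [0,0,-1.8],
], twist=[0,0,0,0,0])

```text
clock: 18.77
tcp_pos: [435.9, -222.7, 159.4]
tcp_rot: [0.865, 0.502, -0.0, -0.001]
ft_force: [-0.1, -0.5, -4.1]
opening: 0.155
grasp_force: 59.8
```

Emit:
jog_arm([
  [0,0,0],
  [0,0,-0.03],
  [0,0,-0.06],
  [0,0,-0.09],
  [0,0,-0.12],
], twist=[0,0,0,0,0])

```text
clock: 19.18
tcp_pos: [436.4, -224.3, 156.1]
tcp_rot: [0.865, 0.501, 0.0, 0.001]
ft_force: [0.1, -0.9, -3.7]
opening: 0.162
grasp_force: 59.8
```

Emit:
jog_arm([
  [0,0,-0.01],
  [0,0,-0.02],
  [0,0,-0.03],
  [0,0,-0.03],
  [0,0,-0.03],
], twist=[0,0,0,0,0])

```text
clock: 19.6
tcp_pos: [435.8, -223.9, 154.0]
tcp_rot: [0.865, 0.501, -0.0, -0.0]
ft_force: [0.5, -0.7, -3.5]
opening: 0.158
grasp_force: 59.8
```

Emit:
jog_arm([
  [0,0,-0.01],
  [0,0,-0.03],
  [0,0,-0.05],
  [0,0,-0.05],
  [0,0,-0.05],
], twist=[0,0,0,0,0])

```text
clock: 20.02
tcp_pos: [436.1, -224.3, 153.0]
tcp_rot: [0.865, 0.501, 0.0, 0.001]
ft_force: [-3.3, -0.9, 5.4]
opening: 0.151
grasp_force: 61.0
```

Emit:
jog_arm([
  [0,0,0],
  [0,0,0],
  [0,0,0],
  [0,0,0],
  [0,0,0],
], twist=[0,0,0,0,0], force=30)

```text
clock: 20.43
tcp_pos: [436.1, -224.4, 153.0]
tcp_rot: [0.865, 0.501, 0.0, 0.001]
ft_force: [-3.3, -0.6, 5.0]
opening: 0.16
grasp_force: 61.0
```

Emit:
jog_arm([
  [-0.012,-0.021,-0.011],
  [-0.024,-0.042,-0.022],
  [-0.036,-0.063,-0.033],
  [-0.036,-0.063,-0.033],
  [-0.036,-0.063,-0.033],
], twist=[0,0,0,0,0])

```text
clock: 20.85
tcp_pos: [435.6, -226.3, 152.3]
tcp_rot: [0.866, 0.501, 0.001, 0.001]
ft_force: [-1.8, 1.8, 7.4]
opening: 0.156
grasp_force: 61.6
```

Emit:
jog_arm([
  [0,0,0],
  [0,0,0],
  [0,0,0],
  [0,0,0],
  [0,0,0],
], twist=[0,0,0,0,0])

```text
clock: 21.27
tcp_pos: [435.6, -226.3, 152.2]
tcp_rot: [0.866, 0.501, 0.001, 0.001]
ft_force: [-1.3, 0.5, 7.2]
opening: 0.153
grasp_force: 61.6
```

Emit:
jog_arm([
  [0,0,0],
  [0,0,0],
  [0,0,0],
  [0,0,0],
  [0,0,0],
], twist=[0,0,0,0,0])

```text
clock: 21.68
tcp_pos: [435.6, -226.3, 152.3]
tcp_rot: [0.865, 0.501, 0.001, 0.001]
ft_force: [-1.7, 2.4, 7.6]
opening: 0.158
grasp_force: 61.6
```

```bash
python3 chk.py fin
```

```text
21.6833 [ 435.6 -226.3  152.3] -29.87 f [-1.7  2.4  7.6] [0.8 0.3 0.1] 61.58763527870178
scene 193 103
scene gauge_grip [ 438.1 -222.6  168.9] local [ 0.3  4.5 16.6] 0.93
scene gauge_foot [ 455.3 -187.6   51. ] local [  -2.2   43.4 -101.3] 0.64
scene crest [ 456.4 -183.8   54.1] local [ -3.1  47.2 -98.2] 0.63
top 299 214
top gauge_grip [ 435.1 -224.3  170.5] local [-1.4  1.5 18.2] 0.91
top crest [ 460.8 -179.2   53.6] local [ -1.6  53.4 -98.7] 0.75
top crest [ 461.2 -180.    -1.5] local [  -0.9   52.9 -153.8] 0.34
top pointer_tip [ 458.3 -184.5   53.9] local [ -1.1  47.6 -98.4] 0.5
top pointer_tip [ 460.7 -179.4   -1.8] local [  -1.6   53.2 -154.1] 0.32
```

View pics/fin.png

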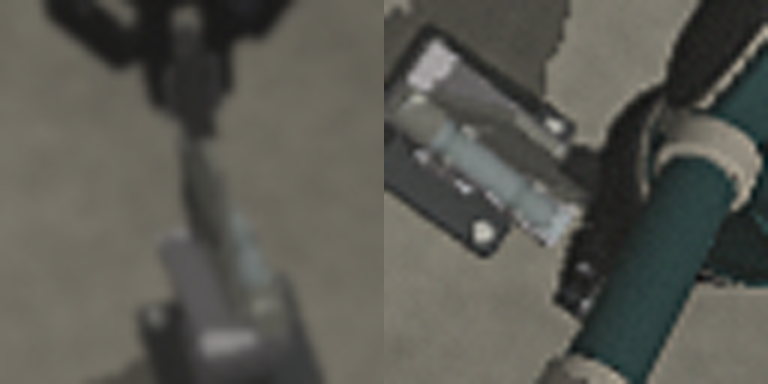

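The foot is on the ridge near its middle (about 11 N of contact), the gauge is still, and the roll is near the verified mark. Handing in.

```bash
python3 -c "
from workcell import hand_in
print(hand_in())"
```

```text
the job is handed in; nothing more can be done
None
```

I handed the job in with the gauge still gripped and its foot resting on the ridge (about 11 N), rolled about 0.4 rad; lifted to the camera before the last 0.025 rad nudge, the pointer was about 2 mm from the mark, but I couldn't re-read the dial after it, and the hand-in gave no result.

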